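Lock the filter access panel

TASK

The filter in the white bench-top filter unit has just been changed and its sprung access panel still stands ajar. Set a fingertip in the slot of the panel's quarter-turn fastener, push the panel down flush with it and, still pressing, turn the fastener clockwise a full quarter turn to its stop so that its tongue locks the panel, then take the hand away and leave the panel locked. Grasp and lift nothing: do not raise the panel any further, and leave the spanner, forceps, marker, vials and dish where they lie.

Things in the scene. Friction and masses are not known exactly. Their poses are not given: they have to be found in the camera images.
- filter_unit: white bench-top air filter unit, fixed, 290 (x) x 270 (y) x 105 mm high, with a 34 mm hose spigot behind. Origin: centre of its underside, on the worktop; x axis to its rear, y to its left, z up; turned only about z. The access panel in its top covers x = -123 to +83 mm, y = -108 to +108 mm. With the panel flush the fastener's axis is vertical at x = -61 mm, y = 0.
- panel_hinge (a point): middle of the panel's hinge line, which runs along the unit's y axis (x = +83 mm, y = 0, z = 107 mm in the unit's frame); moves with the unit only. The fastener's axis is 144 mm and the panel's front edge 206 mm in front of it.
- panel (a joint): hinge of the access panel (rad): 0 = shut flush (can be squeezed to -0.012), grows as the front edge rises. A spring and a stiff hinge hold it ajar at 0.13 to 0.23; about 6 N of downward push at the fastener shuts it, and it springs up when let go unless the fastener is locked.
- latch (a joint): angle of the quarter-turn fastener (rad), growing clockwise seen from above: 0 = released (slot along the unit's y axis, left-right), 1.571 = locked, at its stop (slot along the unit's x axis, front-rear). Starts at 0 to 0.3. Light friction (0.06 N m); it stays where it is left.
- latch_tongue (a point): tip of the steel tongue below the panel, 62 mm from the fastener's axis at the dotted end of the slot (toward the unit's right at joint value 0, toward its front when locked). With the panel pressed flush (under 0.02 rad) it runs under a keeper from about 0.8 rad on and holds the panel. Turned while the panel is ajar it swings above the keeper and the panel cannot shut.
- latch_slot (a point): point on the fastener's axis in the plane of its face (110 mm above the worktop with the panel flush). Frame turns and tilts with the fastener: z out of the panel, y along the slot, +y to the end without the dot. Head: grey disc 96 mm in diameter, face 3 mm above the panel. Slot centred on the axis, 84 x 34 mm, half-round ends, 20 mm deep, flat floor; shut fingers fit into either end.
- spanner: steel open-ended spanner, 133 mm long, 24 mm wide, 6 mm high, lying in front of the unit along the y axis of its frame; origin at the centre of its underside. A bystander.
- forceps: steel forceps, 126 mm long, 10 mm high, lying left of the unit along the y axis of its frame; origin at the centre of its underside. A bystander.
- marker: marker pen, 138 mm long, 14 mm high, lying on the notebook to the right; origin at the centre of its underside. A bystander.
- vial_a: capped vial, 23 mm in diameter, 48 mm high, standing in front of the unit; origin at the centre of its underside. A bystander.
- vial_b: capped vial, 23 mm in diameter, 48 mm high, standing in front of the unit; origin at the centre of its underside. A bystander.
- petri: covered dish, 94 mm in diameter, 17 mm high, lying right of the unit; origin at the centre of its underside. A bystander.

How it is judged:
On the way, in this order (a step that is already met when the one before it is completed fails the run):
1. the panel is pushed down flush (value of joint panel below 0.03 rad), for 0.1 s.
2. the fastener is turned to its locked stop with the panel flush (value of joint latch above 1.4 rad and value of joint panel below 0.03 rad), for 0.2 s.
At the end, for the whole second after the job is handed in: The hand is away, the panel stays shut (hinge under 0.025 rad, about 5 mm at the front edge) held by the fastener alone, which is turned past 1.40 rad (80 degrees) of its quarter turn, and the six loose things lie within 20 mm of where they started (value of joint latch above 1.4 rad and value of joint panel below 0.025 rad and distance of each of spanner, forceps, marker, vial_a, vial_b, petri from where it was at the start of the episode below 0.02 m); the robot touches nothing.
It fails at once if the panel is lifted further open than it stood (value of joint panel above 0.32 rad).
It fails at once if a loose bystander is moved or picked up (distance of any of spanner, forceps, marker, vial_a, vial_b, petri from where it was at the start of the episode above 0.03 m).
It also fails if it takes over 40 s, if anything falls off the work surface, if the arm or the gripper's body presses on something with over 40 N, if the wrist force passes 120 N, or if a joint passes its speed limit or range.

ROBOT

A 6-joint arm with a two-finger parallel gripper is mounted at the origin on a cart in front of the work surface, level with it; the furniture and walls round the work are solid. World frame = base frame: x ahead of the robot, y to its left, z up, the work surface at z = 0. Lengths are in m, angles in rad, forces in N, time in s.
With the tool pointing down it reaches from about 0.25 to 0.8 m from the base axis. Payload 3.9 kg.
Tool frame: the origin (TCP) lies midway between the tips of the shut fingers; the grasp point (between the pads) lies r.tcp_to_grasp behind it (r.tcp_to_grasp is the distance from the TCP to the grasp point, in m); z points along the fingers, y is the line along which they close (so a half turn about z gives the same grasp; the last joint's range is limited). The gripper opens to 85 mm and grips with 20 to 120 N. Pads are 22 mm wide; open, the fingers measure 114 mm over their backs; the gripper's body (76 mm by 85 mm) begins 54 mm behind the grasp point. The pads swing forward as they close: fully open they stand 13 mm farther back than shut.
Start: joints at [-1.303, 0.26, -0.138, 1.173, 0, 1.571], TCP at [0.139, -0.506, 0.231] pointing down, gripper open.
Joint ranges: [-2.78, 2.78], [-0.83, 1.72], [-1.28, 1.37], [-1.9, 2.12], [-1.57, 1.48], [-3.14, 3.14]. Speed limits (rad/s): [2.57, 2.57, 3.14, 3.14, 3.14, 3.14].

INTERFACE

Orientations are given as a unit quaternion [w, x, y, z].
In Python, from plant import r, camera, calibration gives the robot as it stands.
- The arm moves only by the tool jog_arm, never from a script. Its argument "steps" is a list of rows, each a list of 6 numbers: the shift along the tool's x, y, z normalised to -1 to 1, where 1 is 40 mm, then the turn, a rotation vector about the tool's x, y, z normalised to -1 to 1, where 1 is 0.12 rad. In form: [[tx, ty, tz, ax, ay, az], ...]. A call has 1 to 12 rows; each row shifts and turns the commanded pose from where the row before left it, along the tool's axes as they then stand; what a row does not reach is not made up. A row lasts 1/10 s, in which the tool goes at most 50 mm and 8.59 degrees, less where a joint would pass 70% of its speed; a pose out of reach is approached as far as the arm can. A call with a number of a shift or a turn outside -1 to 1 is refused whole. A call with a gripper value outside its range is refused whole. "hand" is the opening, from 0 (shut) to 1 (fully open), set as the call begins (left out, the last holds). The fingers move at their own pace and stop on an object; "squeeze" is the grip in N (left out, the last holds). Time passes only in rows, so rows that do not move let the fingers close. It gives the time, the measured TCP pose, the force, the opening and the grip force at its end, in the units of the state.
- r.read_state(): the state, without advancing time (a new reading comes with each control period).
- camera(name): name is "side" or "top"; returns the picture (400x640x3 uint8, red, green, blue); there is no depth.
- calibration(name): a dict with "fovy" (degrees; the focal length in pixels is half the picture's height over the tangent of half this angle, whatever the lens; pixels are square), "cx", "cy" (the principal point, pixels), "eye" and "attitude" of the camera in the world. Camera axes: x right, y down, z forward; pixel columns grow to the right and rows downward; lengths in m; the calibration is good to about 2 mm. A picture is of the moment at which its call begins. calibration takes no time and is no camera call.
- r.job_done(): hands the job in; it is judged then, once.
The state is a dict: "t": time; "q": joint angles; "qd": joint speeds; "tau": joint torques, N m; "ee_pos": TCP position; "eef_rot": TCP orientation; "wrist_force": force on the tool from outside, world axes, zero at the start; "wrist_torque": the same for the moment, N m; "grip_width": finger opening in m; "grip_force": force on a finger pad.
Only numpy, scipy, OpenCV 4.12 (cv2) and the standard library are available. Lean on these libraries where they do the work, as an engineer would, in place of code of your own. Each camera call takes 0.05 s, during which the arm holds its last target. There are 200 camera calls.

## Working session

There is one attempt and no reset: what is moved stays moved. The work goes in short steps, Python scripts to look and compute and a tool call to move; the robot and the scene stay as the last step left them, time stands still between calls to the robot, and variables do not carry over. Pictures are saved under pics/ and viewed, at most 10 in all, crops included, and the job is handed in when it is done.

Besides the shell and the picture viewer there is one more tool, called as name(argument=value, ...), one argument or row to a line, values as JSON. jog_arm: Moves the arm, as the interface text tells. Its arguments: {"type":"object","properties":{"steps":{"type":"array","items":{"type":"array","items":{"type":"number","minimum":-1,"maximum":1}}},"hand":{"type":"number"},"squeeze":{"type":"number"}},"required":["steps"]}

```bash
mkdir -p pics; python3 - <<'E'
from plant import r,camera,calibration
import cv2
for n in("top","side"):
    cv2.imwrite(f"pics/{n}0.png",camera(n)[:,:,::-1]); print(n,calibration(n))
s=r.read_state(); print(s["t"],s["ee_pos"],s["eef_rot"],s["wrist_force"],r.tcp_to_grasp)
E
```

```text
top {'fovy': 50.98451562122453, 'cx': 321.9049960447198, 'cy': 204.0449667966143, 'eye': array([ 0.36795978, -0.07033117,  1.24188312]), 'attitude': array([-0.05097001,  0.70734967, -0.70341018,  0.04767211])}
side {'fovy': 55.81931839909239, 'cx': 317.64049389766296, 'cy': 199.78049057270343, 'eye': array([0.18794991, 0.8269185 , 0.61529207]), 'attitude': array([ 0.08839239, -0.169408  ,  0.83937199, -0.50886381])}
0.1 [ 0.13876077 -0.50566737  0.23055885] [-8.84745901e-04  9.91047048e-01  1.33510125e-01 -1.12256524e-04] [ 0.05144716 -0.66219675 -0.55781896] 0.0187
```

View pics/top0.png

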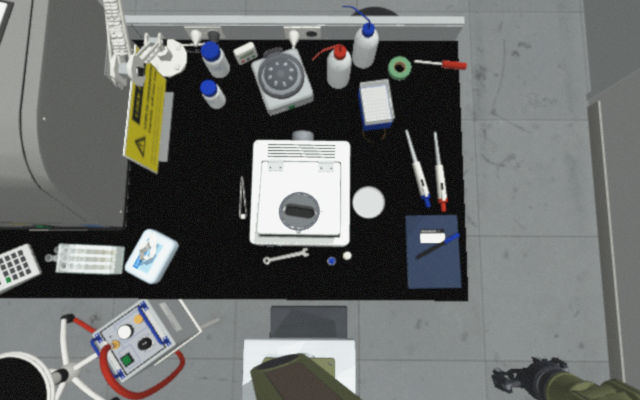

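View pics/side0.png

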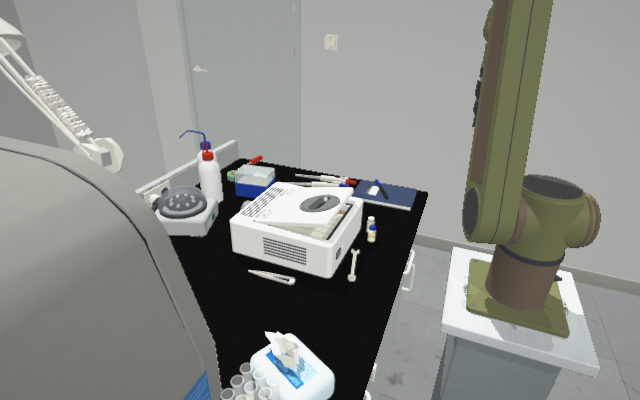

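The top view shows the unit around (300,193), with the fastener head near (299,211) and its slot roughly left-right. In the side view the head is near (321,204) and the panel is ajar. I'll take enlarged crops next.

```bash
cat > h.py <<'E'
from plant import r,camera,calibration
import numpy as np,cv2
from scipy.spatial.transform import Rotation as R
def cam(n):
    c=calibration(n);w,x,y,z=c["attitude"];return c,R.from_quat([x,y,z,w]).as_matrix(),200/np.tan(np.radians(c["fovy"])/2)
def ray(n,p):
    c,M,f=cam(n);return c["eye"],M@np.array([(p[0]-c["cx"])/f,(p[1]-c["cy"])/f,1])
def at_z(n,p,z):
    e,d=ray(n,p);return e+d*(z-e[2])/d[2]
def proj(n,P):
    c,M,f=cam(n);q=(np.atleast_2d(P)-c["eye"])@M;return q[:,:2]/q[:,2:]*f+[c["cx"],c["cy"]]
E
python3 - <<'E'
from h import *
a=cv2.imread("pics/top0.png")[130:270,235:395]
b=cv2.imread("pics/side0.png")[170:290,220:380]
cv2.imwrite("pics/c1.png",cv2.resize(a,None,fx=4,fy=4,interpolation=cv2.INTER_CUBIC))
cv2.imwrite("pics/c2.png",cv2.resize(b,None,fx=5,fy=5,interpolation=cv2.INTER_CUBIC))
E
```

```text
(no output)
```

View pics/c1.png

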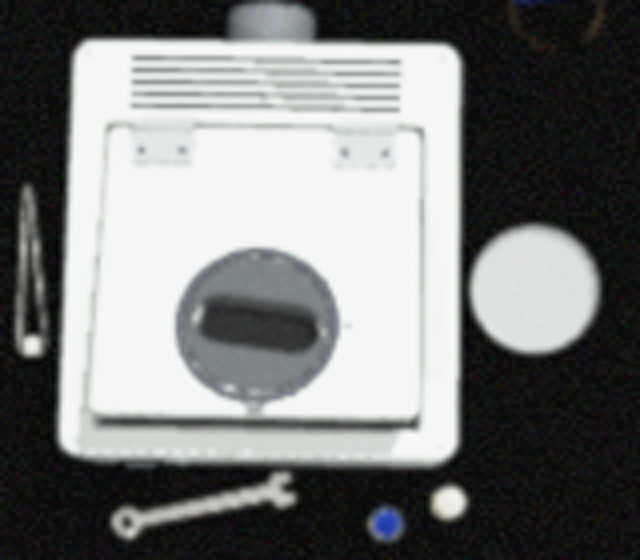

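View pics/c2.png

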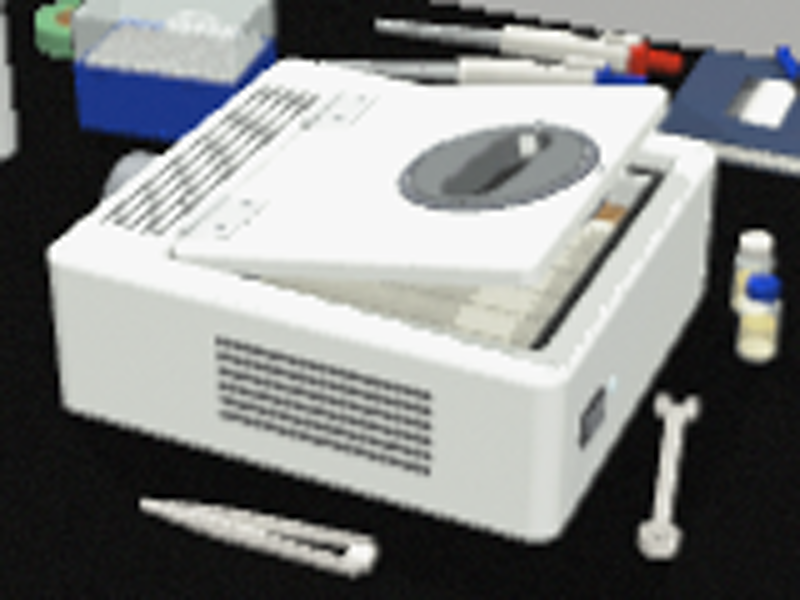

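The top crop shows the head at (258,324), the slot from about (203,318) to (317,330), and the panel's rear corners at (107,124) and (424,128). In the side crop the head is at (499,167) and the panel's front corners are at (668,95) and (540,275). I'll fit the pose from these points.

```bash
cat > fit.py <<'E'
from h import *
from scipy.optimize import least_squares
def T(p,P):
    return R.from_euler('z',p[2]).apply(np.atleast_2d(P))+[p[0],p[1],0]
def pan(a,P): # P: [forward dist from hinge, y, z above hinge level]
    P=np.atleast_2d(P).astype(float);d,y,z=P.T
    return np.c_[.083-d*np.cos(a)+z*np.sin(a),y,.107+d*np.sin(a)+z*np.cos(a)]
t=lambda u,v:np.array([u/4+235-.375,v/4+130-.375]); s=lambda u,v:np.array([u/5+220-.4,v/5+170-.4])
B,Pn='B','P'
obs=[("top",Pn,(0,.108,0),t(107,124)),("top",Pn,(0,-.108,0),t(424,128)),("top",Pn,(.206,.108,0),t(90,413)),("top",Pn,(.206,-.108,0),t(420,417)),
("top",Pn,(.144,0,.003),t(258,324)),("side",Pn,(.144,0,.003),s(499,167)),("side",Pn,(.206,-.108,0),s(668,92)),("side",Pn,(.206,.108,0),s(535,270)),("side",Pn,(0,.108,0),s(172,250)),
("side",B,(-.145,.135,.105),s(553,383)),("side",B,(-.145,-.135,.105),s(718,145)),("side",B,(.145,.135,.105),s(46,250)),("top",B,(.145,.135,.105),t(72,36)),("top",B,(.145,-.135,.105),t(464,40)),("top",B,(-.145,-.135,.105),t(462,468))]
def res(p):
    return np.concatenate([(proj(n,T(p,np.array([P]) if k==B else pan(p[3],P)))[0]-o) for n,k,P,o in obs])
f=least_squares(res,[.4,0,0,.18],loss='soft_l1'); p=f.x
print(p); print(np.round(res(p).reshape(-1,2),1).tolist())
for a in (p[3],0.): print("slot",T(p,pan(a,(.144,0,.003))))
# latch angle from slot ends in the panel plane
n=T([0,0,p[2]],[[np.sin(p[3]),0,np.cos(p[3])]])[0];c=T(p,pan(p[3],(.144,0,.003)))[0]
q=[]
for o in (t(203,318),t(317,330)):
    e,d=ray("top",o);q.append(e+d*((c-e)@n)/(d@n))
v=R.from_euler('z',-p[2]).apply(q[0]-q[1]); print("latch",np.arctan2(v[0],v[1]),np.linalg.norm(v))
for nme,o in(("vial_b",t(386,523)),("vial_a",t(449,502))):print(nme,at_z("top",o,.048))
E
python3 fit.py
```

```text
[ 0.56414024 -0.00569786 -0.00980636  0.18952844]
[[0.9, 0.0], [-0.4, 0.1], [0.3, -0.4], [0.4, -0.1], [0.3, -0.4], [0.1, -0.4], [0.7, -0.0], [-0.4, 0.4], [-0.6, 0.1], [1.4, 0.6], [0.9, -0.1], [-1.5, 0.5], [0.9, 0.4], [-0.6, 0.8], [-0.8, -2.1]]
slot [[ 0.50628679 -0.00513051  0.13707528]]
slot [[ 0.50314317 -0.00509968  0.11      ]]
latch 0.09248433893705955 0.07625474278821959
vial_b [ 0.37540431 -0.09120476  0.048     ]
vial_a [ 0.3903655 -0.1356556  0.048    ]
```

The fit is good: the unit's yaw is -0.01 rad, the panel is at 0.19, the latch at about 0.09, and the slot goes to (0.503,-0.005) when flush. My plan is to part the fingers slightly, put one in each end of the slot, press and turn. First I'll move above the fastener.

jog_arm(
  steps=[
    [0.8,-0.635,0,0,0,0],
    [0.8,-0.635,0,0,0,0],
    [0.8,-0.635,0,0,0,0],
    [0.8,-0.635,0,0,0,0],
    [0.8,-0.635,0,0,0,0],
    [0.8,-0.635,0,0,0,0],
    [0.8,-0.635,0,0,0,0],
    [0.8,-0.635,0,0,0,0],
    [0.8,-0.635,0,0,0,0],
    [0.8,-0.635,0,0,0,0],
    [0.8,-0.635,0,0,0,0],
    [0.8,-0.635,0,0,0,0],
  ],
  hand=0.35,
)

```text
t: 1.3
ee_pos: [0.429, -0.1091, 0.2311]
eef_rot: [0.0, 0.991, 0.134, -0.0]
wrist_force: [-0.5, -1.0, 0.8]
grip_width: 0.0302
grip_force: 0.0
```

jog_arm(
  steps=[
    [0,0,0,0,0,1],
    [0,0,0,0,0,1],
  ],
)

```text
t: 1.5
ee_pos: [0.4289, -0.1093, 0.2308]
eef_rot: [-0.0, 1.0, 0.013, -0.001]
wrist_force: [-1.0, -1.0, 0.5]
grip_width: 0.03
grip_force: 0.0
```

```bash
cat > st.py <<'E'
from h import *
import sys
def st(target=None,head=None):
    s=r.read_state();w,x,y,z=s["eef_rot"];M=R.from_quat([x,y,z,w]).as_matrix()
    print("t",s["t"],"pos",np.round(s["ee_pos"],4),"xhead",round(np.arctan2(M[1,0],M[0,0]),3),"zax",np.round(M[:,2],3),"q",np.round(s["q"],2),"F",np.round(s["wrist_force"],1),"Tq",np.round(s["wrist_torque"],2),"w",round(float(s["grip_width"]),4))
    if target is not None: print("rows units tool xyz",np.round(M.T@(np.array(target)-s["ee_pos"])/.04,2))
    return s,M
if __name__=="__main__": st([float(a) for a in sys.argv[1:4]] if len(sys.argv)>3 else None)
E
python3 st.py .5055 -.005 .2
```

```text
t 1.5 pos [ 0.4289 -0.1093  0.2308] xhead 0.026 zax [-0.001  0.    -1.   ] q [-0.25  0.12 -0.32  1.13 -0.    2.87] F [-1.  -1.   0.5] Tq [-0.06  0.03 -0.  ] w 0.03
rows units tool xyz [ 1.98 -2.56  0.77]
```

The tool's x heading equals π + q1 − q6, so I need the half-turned equivalent. I'll rotate back by 3.02 rad.

jog_arm(
  steps=[
    [0,0,0,0,0,-1],
    [0,0,0,0,0,-1],
    [0,0,0,0,0,-1],
    [0,0,0,0,0,-1],
    [0,0,0,0,0,-1],
    [0,0,0,0,0,-1],
    [0,0,0,0,0,-1],
    [0,0,0,0,0,-1],
    [0,0,0,0,0,-1],
    [0,0,0,0,0,-1],
    [0,0,0,0,0,-1],
    [0,0,0,0,0,-1],
  ],
)

```text
t: 2.7
ee_pos: [0.4281, -0.1106, 0.2309]
eef_rot: [-0.0, 0.741, 0.672, -0.0]
wrist_force: [-0.6, 0.2, 0.8]
grip_width: 0.0299
grip_force: 0.0
```

jog_arm(
  steps=[
    [0,0,0,0,0,-1],
    [0,0,0,0,0,-1],
    [0,0,0,0,0,-1],
    [0,0,0,0,0,-1],
    [0,0,0,0,0,-1],
    [0,0,0,0,0,-1],
    [0,0,0,0,0,-1],
    [0,0,0,0,0,-1],
    [0,0,0,0,0,-1],
    [0,0,0,0,0,-1],
    [0,0,0,0,0,-1],
    [0,0,0,0,0,-1],
  ],
)

```text
t: 3.9
ee_pos: [0.4282, -0.1106, 0.2309]
eef_rot: [-0.0, 0.114, 0.993, 0.0]
wrist_force: [0.8, 1.0, 0.1]
grip_width: 0.0302
grip_force: 0.0
```

jog_arm(
  steps=[
    [0,0,0,0,0,-1],
    [0,0,0,0,0,-0.1],
    [0,0,0,0,0,0],
  ],
)

```text
t: 4.2
ee_pos: [0.4283, -0.1107, 0.2311]
eef_rot: [-0.0, 0.052, 0.999, 0.0]
wrist_force: [-0.4, -0.8, -0.7]
grip_width: 0.0301
grip_force: 0.0
```

```bash
python3 st.py .5055 -.005 .2
```

```text
t 4.2 pos [ 0.4283 -0.1107  0.2311] xhead 3.038 zax [-0.001  0.    -1.   ] q [-0.25  0.12 -0.32  1.13  0.   -0.15] F [-0.4 -0.8 -0.7] Tq [-0.01 -0.01  0.01] w 0.0301
rows units tool xyz [-1.64  2.83  0.78]
```

Now over the slot. I'll descend to 0.155, which is 18 mm above the face, and look.

jog_arm(
  steps=[
    [-0.41,0.71,0.1,0,0,0],
    [-0.41,0.71,0.2,0,0,0],
    [-0.41,0.71,0.2,0,0,0],
    [-0.41,0.71,0.2,0,0,0],
    [0,0,0.6,0,0,0],
    [0,0,0.6,0,0,0],
    [0,0,0,0,0,0],
    [0,0,0,0,0,0],
  ],
)

```text
t: 5.0
ee_pos: [0.5049, -0.0044, 0.1553]
eef_rot: [-0.001, 0.051, 0.999, -0.0]
wrist_force: [0.0, -0.4, 0.5]
grip_width: 0.0301
grip_force: 0.0
```

```bash
python3 - <<'E'
from st import *
st([.5055,-.005,.155])
a=camera("top")[160:260,240:360];b=camera("side")[150:250,250:400]
o=np.zeros((600,750,3),np.uint8)
a=cv2.resize(a,(360,300),interpolation=2);b=cv2.resize(b,(750,500),interpolation=2)
cv2.imwrite("pics/d1.png",cv2.resize(camera("top")[160:260,240:360],(720,600),interpolation=2)[:,:,::-1]);cv2.imwrite("pics/d2.png",b[:,:,::-1])
E
```

```text
t 5.0 pos [ 0.5049 -0.0044  0.1553] xhead 3.039 zax [-0.001  0.    -1.   ] q [-0.01  0.27 -0.33  0.97 -0.    0.09] F [ 0.  -0.4  0.5] Tq [-0.   -0.01  0.06] w 0.0301
rows units tool xyz [-0.02 -0.01  0.01]
```

View pics/d2.png

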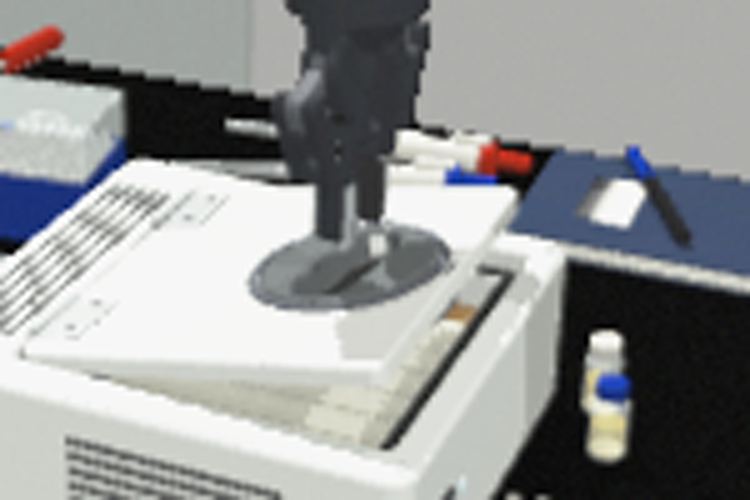

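In the side picture the fingers stand over the slot at about (350,240), along its line. I'll descend into it.

jog_arm(
  steps=[
    [0,0,0.2,0,0,0],
    [0,0,0.2,0,0,0],
    [0,0,0.2,0,0,0],
    [0,0,0.2,0,0,0],
    [0,0,0.1,0,0,0],
    [0,0,0,0,0,0],
  ],
)

```text
t: 5.75
ee_pos: [0.5047, -0.0044, 0.1184]
eef_rot: [-0.001, 0.051, 0.999, -0.0]
wrist_force: [0.8, 0.6, 0.4]
grip_width: 0.0296
grip_force: 0.0
```

jog_arm(
  steps=[
    [0,0,0.2,0,0,0],
    [0,0,0.2,0,0,0],
    [0,0,0.2,0,0,0],
    [0,0,0,0,0,0],
  ],
)

```text
t: 6.15
ee_pos: [0.5061, -0.0044, 0.0947]
eef_rot: [0.001, 0.051, 0.999, -0.0]
wrist_force: [0.5, -0.0, 2.2]
grip_width: 0.0301
grip_force: 1.3
```

```bash
python3 st.py .503 -.005 .09
```

```text
t 6.15 pos [ 0.5061 -0.0044  0.0947] xhead 3.04 zax [ 0.001 -0.    -1.   ] q [-0.01  0.33 -0.42  0.82 -0.    0.09] F [ 0.5 -0.   2.2] Tq [-0.1  -0.23  0.06] w 0.0301
rows units tool xyz [ 0.08 -0.02  0.12]
```

jog_arm(
  steps=[
    [0.04,0,0.1,0,0,0],
    [0.03,0,0.1,0,0,0],
    [0,0,0.1,0,0,0],
    [0,0,0,0,0,0],
    [0,0,0,0,0,0],
  ],
)

```text
t: 6.65
ee_pos: [0.5069, -0.0044, 0.0876]
eef_rot: [0.005, 0.051, 0.999, -0.0]
wrist_force: [-2.0, -0.5, 25.5]
grip_width: 0.0298
grip_force: 12.5
```

```bash
python3 - <<'E'
from st import *
st([.503,-.005,.09])
cv2.imwrite("pics/e2.png",cv2.resize(camera("side")[150:250,250:400],(750,500),interpolation=2)[:,:,::-1])
E
```

```text
t 6.65 pos [ 0.5069 -0.0044  0.0876] xhead 3.04 zax [ 0.01  -0.001 -1.   ] q [-0.01  0.33 -0.44  0.79 -0.    0.09] F [-2.  -0.5 25.5] Tq [-0.11  0.33 -0.03] w 0.0298
rows units tool xyz [ 0.09 -0.02 -0.06]
```

View pics/e2.png

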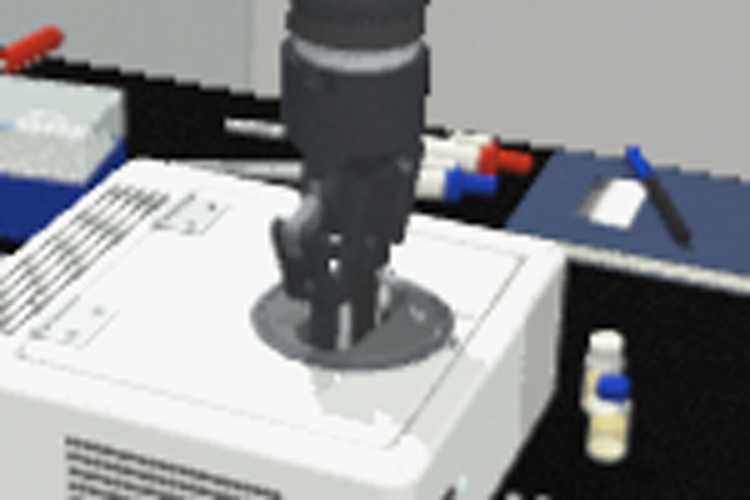

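The panel now sits flush in the picture, with about 25 N of push. I'll turn clockwise while keeping the pressure on.

jog_arm(
  steps=[
    [0,0,0,0,0,0.8],
    [0,0,0,0,0,0.8],
    [0,0,0,0,0,0.8],
    [0,0,0,0,0,0.8],
    [0,0,0,0,0,0.8],
    [0,0,0,0,0,0.8],
  ],
)

```text
t: 7.3
ee_pos: [0.5054, -0.0062, 0.0875]
eef_rot: [0.004, 0.335, 0.942, -0.001]
wrist_force: [-5.3, -7.1, 28.2]
grip_width: 0.0299
grip_force: 14.2
```

```bash
python3 st.py .503 -.005 .088
```

```text
t 7.3 pos [ 0.5054 -0.0062  0.0875] xhead 2.459 zax [ 0.007 -0.005 -1.   ] q [-0.01  0.33 -0.44  0.79 -0.    0.67] F [-5.3 -7.1 28.2] Tq [-1.18  0.89  0.06] w 0.0299
rows units tool xyz [ 0.07 -0.02 -0.01]
```

jog_arm(
  steps=[
    [0.03,0,0,0,0,0.8],
    [0.03,0,0,0,0,0.8],
    [0,0,0,0,0,0.8],
    [0,0,0,0,0,0.8],
    [0,0,0,0,0,0.8],
    [0,0,0,0,0,0.8],
    [0,0,0,0,0,0.8],
    [0,0,0,0,0,0.8],
    [0,0,0,0,0,0.8],
  ],
)

```text
t: 8.2
ee_pos: [0.5028, -0.0054, 0.0875]
eef_rot: [0.004, 0.699, 0.715, -0.0]
wrist_force: [-6.6, -8.2, 30.0]
grip_width: 0.0297
grip_force: 15.0
```

```bash
python3 st.py .503 -.005 .088
```

```text
t 8.2 pos [ 0.5028 -0.0054  0.0875] xhead 1.594 zax [ 0.006 -0.007 -1.   ] q [-0.01  0.33 -0.45  0.79 -0.01  1.54] F [-6.6 -8.2 30. ] Tq [-1.65  1.15  0.05] w 0.0297
rows units tool xyz [ 0.01  0.   -0.01]
```

jog_arm(
  steps=[
    [0,0,0,0,0,0.5],
    [0,0,0,0,0,0.5],
    [0,0,0,0,0,0.5],
    [0,0,0,0,0,0],
  ],
)

```text
t: 8.6
ee_pos: [0.5036, -0.0037, 0.0875]
eef_rot: [0.003, 0.759, 0.651, 0.002]
wrist_force: [-4.5, -3.2, 27.1]
grip_width: 0.0298
grip_force: 14.0
```

```bash
python3 st.py .503 -.005 .088
```

```text
t 8.6 pos [ 0.5036 -0.0037  0.0875] xhead 1.418 zax [ 0.007 -0.003 -1.   ] q [-0.01  0.33 -0.45  0.79 -0.    1.72] F [-4.5 -3.2 27.1] Tq [-0.59  0.8  -0.06] w 0.0298
rows units tool xyz [-0.03 -0.01 -0.01]
```

jog_arm(
  steps=[
    [0,0,0,0,0,0.5],
    [0,0,0,0,0,0.5],
    [0,0,0,0,0,0],
  ],
)

```text
t: 8.9
ee_pos: [0.5044, -0.0028, 0.0875]
eef_rot: [0.003, 0.796, 0.605, 0.003]
wrist_force: [-3.8, -1.0, 26.5]
grip_width: 0.0296
grip_force: 13.2
```

```bash
python3 st.py .503 -.005 .088
```

```text
t 8.9 pos [ 0.5044 -0.0028  0.0875] xhead 1.299 zax [ 0.009 -0.001 -1.   ] q [-0.01  0.33 -0.45  0.79 -0.    1.84] F [-3.8 -1.  26.5] Tq [-0.2   0.53 -0.06] w 0.0296
rows units tool xyz [-0.06 -0.02 -0.01]
```

jog_arm(
  steps=[
    [0,0,0,0,0,0.5],
    [0,0,0,0,0,0.5],
    [0,0,0,0,0,0],
  ],
)

```text
t: 9.2
ee_pos: [0.5049, -0.0029, 0.0876]
eef_rot: [0.003, 0.83, 0.558, 0.004]
wrist_force: [-2.3, -2.0, 24.8]
grip_width: 0.03
grip_force: 40.6
```

```bash
python3 - <<'E'
from st import *
st([.503,-.005,.088])
a=cv2.resize(camera("top")[180:245,260:340],(400,325),interpolation=2);b=cv2.resize(camera("side")[190:230,290:350],(400,267),interpolation=2)
cv2.imwrite("pics/f.png",np.vstack([a,b])[:,:,::-1])
E
```

```text
t 9.2 pos [ 0.5049 -0.0029  0.0876] xhead 1.183 zax [ 0.009 -0.001 -1.   ] q [-0.    0.33 -0.45  0.79 -0.    1.95] F [-2.3 -2.  24.8] Tq [-0.3   0.45  1.39] w 0.03
rows units tool xyz [-0.07 -0.02 -0.01]
```

View pics/f.png

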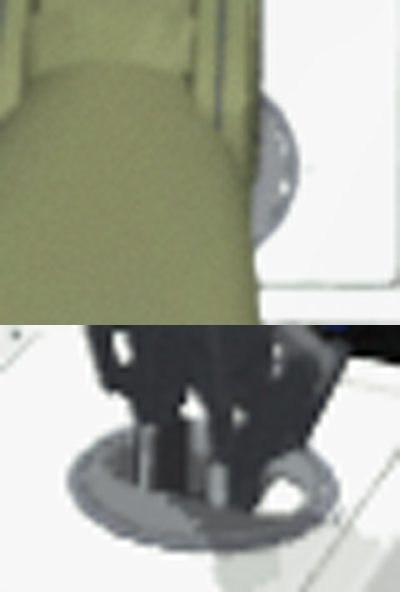

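The torque rose to 1.4 N m, so the fastener is at its stop. The side crop shows the fingers in the slot, which now runs front-rear. I'll ease the downward press first, then the turn, then lift away.

jog_arm(
  steps=[
    [0,0,-0.1,0,0,0],
    [0,0,-0.1,0,0,0],
    [0,0,-0.05,0,0,0],
    [0,0,0,0,0,0],
  ],
)

```text
t: 9.7
ee_pos: [0.5041, -0.0028, 0.0912]
eef_rot: [0.002, 0.83, 0.557, 0.002]
wrist_force: [13.8, -1.9, -22.1]
grip_width: 0.0301
grip_force: 32.3
```

```bash
python3 st.py .503 -.005 .088
```

```text
t 9.7 pos [ 0.5041 -0.0028  0.0912] xhead 1.182 zax [ 0.005 -0.001 -1.   ] q [-0.    0.33 -0.44  0.8  -0.    1.95] F [ 13.8  -1.9 -22.1] Tq [-0.31 -2.51  0.96] w 0.0301
rows units tool xyz [-0.06 -0.01  0.08]
```

Side friction is holding the fingers, so I'll turn back a little within the slack and then lift out.

jog_arm(
  steps=[
    [0,0,0,0,0,-0.4],
    [0,0,0,0,0,-0.4],
    [0,0,0,0,0,-0.3],
    [0,0,0,0,0,0],
  ],
)

```text
t: 10.1
ee_pos: [0.5001, -0.0025, 0.0927]
eef_rot: [-0.001, 0.793, 0.61, -0.001]
wrist_force: [0.2, -0.1, -0.3]
grip_width: 0.0299
grip_force: 0.0
```

```bash
python3 st.py .503 -.005 .088
```

```text
t 10.1 pos [ 0.5001 -0.0025  0.0927] xhead 1.312 zax [-0.002  0.    -1.   ] q [-0.01  0.32 -0.44  0.81  0.    1.82] F [ 0.2 -0.1 -0.3] Tq [0.   0.03 0.03] w 0.0299
rows units tool xyz [-0.04  0.09  0.12]
```

The fingers are free. I'll lift out and move aside to check.

jog_arm(
  steps=[
    [0,0,-0.2,0,0,0],
    [0,0,-0.4,0,0,0],
    [0,0,-0.8,0,0,0],
    [0,0,-1,0,0,0],
    [0,0,-1,0,0,0],
    [0,0,-0.5,0,0,0],
    [-1,0,0,0,0,0],
    [-1,0,0,0,0,0],
    [-1,0,0,0,0,0],
    [-1,0,0,0,0,0],
    [-1,0,0,0,0,0],
    [0,0,0,0,0,0],
  ],
)

```text
t: 11.3
ee_pos: [0.4484, -0.1996, 0.2499]
eef_rot: [0.001, 0.795, 0.607, -0.0]
wrist_force: [-0.6, 1.0, -0.4]
grip_width: 0.03
grip_force: 0.0
```

```bash
python3 - <<'E'
from st import *
st()
a=cv2.resize(camera("top")[130:270,235:395],(480,420)[:2],interpolation=2);b=cv2.resize(camera("side")[170:290,220:380],None,fx=2,fy=2,interpolation=2)
o=np.zeros((420,800,3),np.uint8);o[:,:480]=a;o[:240,480:800]=b
cv2.imwrite("pics/g.png",o[:,:,::-1])
E
```

```text
t 11.3 pos [ 0.4484 -0.1996  0.2499] xhead 1.305 zax [ 0.    -0.002 -1.   ] q [-0.42  0.19 -0.18  1.2  -0.    1.42] F [-0.6  1.  -0.4] Tq [-0.06  0.   -0.03] w 0.03
```

View pics/g.png

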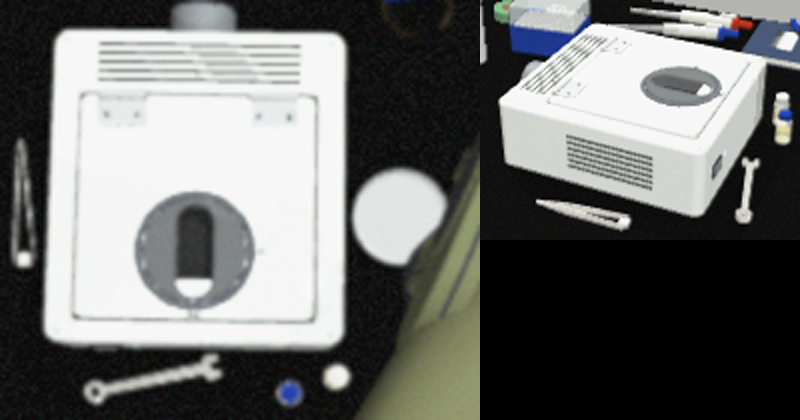

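The picture shows the panel flush, the slot front-rear with its marked end to the front at (195,288), and the bystanders where they were. I'm handing the job in.

```bash
python3 -c "
from plant import r
print(r.job_done())"
```

```text
the job is handed in; nothing more can be done
None
```

I pressed the panel flush and turned the fastener clockwise to its stop; the last picture shows the panel shut and the slot front-rear, with the hand clear and the bystanders in view unmoved. I handed the job in at about 11 s and got no verdict back.

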